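# Set the blank selector of a jar roller by its clicks and start it

### The arm

A 6-joint arm with a two-finger parallel gripper is mounted at the origin on the work surface. World frame = base frame: x ahead of the robot, y to its left, z up, the work surface at z = 0. Lengths are in m, angles in rad, forces in N, time in s.
With the tool pointing down it reaches from about 0.425 to 0.95 m from the base axis. Payload 3.5 kg.
Tool frame: the origin (TCP) lies at the very end of the fingers, on their centre line; the grasp point (between the pads) lies 19 mm behind it; z points along the fingers, x is the direction in which the jaws open and shut, and the axes are right-handed (so a half turn about z gives the same grasp; the last joint's range is limited). The gripper opens to 85 mm and grips with 20 to 120 N. Pads are 22 mm wide; open, the fingers measure 114 mm over their backs; the gripper's body (76 mm by 85 mm) begins 54 mm behind the grasp point. The pads swing forward as they close: fully open they stand 13 mm farther back than shut.
Start: joints at [-1.366, 0.286, 1.577, -0, 1.279, -0.15], TCP at [0.235, -0.633, 0.231] pointing down, gripper open.
Joint ranges: [-2.77, 2.77], [-0.9, 2.22], [0.21, 2.48], [-1.53, 4.67], [0.24, 2.81], [-2.84, 2.84]. Speed limits (rad/s): [2.79, 2.79, 3.14, 3.14, 3.14, 3.14].

### API

Orientations are given as a unit quaternion [w, x, y, z].
In Python, from cell import observe, camera, ctrl, models gives the robot as it stands. The module is installed in compiled form; this text tells all that it offers.
- The arm moves only by the tool move_arm, never from a script. Its argument "moves" is a list of rows, each a list of 3 entries, a list of its own where there are three numbers: the finger opening in mm, from 0 to 85.4, then the shift along the tool's x, y, z in mm, then the turn about the tool's z in rad. A call has 1 to 8 rows; each row shifts and turns the commanded pose from where the row before left it, along the tool's axes as they then stand; what a row does not reach is not made up. A row lasts 1/8 s, in which the tool goes at most 62.5 mm and 10.7 degrees, less where a joint would pass 70% of its speed; a pose out of reach is approached as far as the arm can. A call with a gripper value outside its range is refused whole. The fingers move at their own pace and stop on an object; "force" is the grip in N (left out, the last holds). Time passes only in rows, so rows that do not move let the fingers close. It gives the time, the measured TCP pose, the force and the opening at its end, in the units of the state.
- observe(): the state, without advancing time (a new reading comes with each control period).
- camera(name): name is "scene" or "top"; returns a dict with "pixels" (384x512x3 uint8, red, green, blue), "K" (3x3 intrinsics, pixels), "k1" (the pictures are not rectified: a ray, as slopes to the right and down, at radius r is drawn at 1 + k1 r^2 times it, then the intrinsics apply), "T" (4x4, takes a point from camera to world coordinates). Camera axes: x right, y down, z forward; pixel columns grow to the right and rows downward; lengths in m; the calibration is good to about 2 mm. A picture is of the moment at which its call begins. There is no depth.
- ctrl.sign_off(): hands the job in, once; it reports no verdict.
Trained networks look in the newest picture that a camera, given by its name, has taken for a name from the list of things; names that differ only in an ending like _2 or _b are one class to them, and where a whole thing is asked for, a point or a joint stands for the part that bears it (a point fixed in the world has none). Each returns a list of dicts, best first, with "p" (0 to 1); they miss things now and then, are a little off and sometimes report something else, mostly with a low value. They report only what shows in the picture. A call takes as long as a camera call.
- models.spot_in(camera, name): "position" ([x, y, z] in m, in world coordinates, good to about 4 mm: the middle of the surface that is visible of it).
The state is a dict: "time_s": time; "q": joint angles; "qvel": joint speeds; "joint_efforts": joint torques, N m; "ee_pos": TCP position; "orientation": TCP orientation; "ft_force": force on the tool from outside, world axes, zero at the start; "torque": the same for the moment, N m; "finger_gap": finger opening in m.
Only numpy, scipy, OpenCV 4.12 (cv2) and the standard library are available. Lean on these libraries where they do the work, as an engineer would, in place of code of your own. Each camera call takes 0.05 s, during which the arm holds its last target.

### The job

The speed selector of the jar roller, the tall round knob, carries no markings: turn it anticlockwise, without forcing it, back against its end stop, then clockwise to the fourth click from the stop. Only then press the low start button fully down and release it. Do not press the mushroom stop button, and leave the jar and everything else on the table where it is.

Things in the scene. Friction and masses are not known exactly. Their poses are not given: they have to be found in the camera images.
- mixer: bench jar roller, grey, fixed to the table. Origin: centre of the underside of its control box (240 mm along its x, 160 along its y, flat top 85 mm up). From the box two rubber rollers 36 mm thick run to its +y (y 98 to 334 mm, tops 78 mm up). On the box top: the selector knob at its (-45, 0), the start button at (70, 38), the stop button at (70, -38) mm
- selector_grip (a point): centre, half-way up, of the selector: black fluted round knob 44 mm across on an upright axis, from 2 to 38 mm above the box top (top 123 mm above the table). No pointer or marks; its angle is not measured. This point is fixed to the roller and does not turn. Above the box top nothing stands within 80 mm of the axis
- selector_top (a point): top of the selector knob, on its axis. Feel: clicks evenly spaced, 12 to 25 degrees apart, up to 9 from the stop, starts 2 to 7 up. Each resists by up to 0.35 N m, fades to nothing half-way, then pulls on by as much into the next. The end stop is at the last anticlockwise click: torque climbs on past 0.45 N m and it is forced at about 0.9 (0.14 rad past). Wiper and contact0, 4: inside the box, one contact per click
- start_top (a point): centre of the top of the low start button, a black disc 28 mm across, 21 mm above the box top in a steel collar 44 mm wide and 12 mm high. Goes straight down 5 mm and springs back; about 1.5 N to begin, 5 N fully down
- start (a joint): travel of the start button: 0 released, 0.005 m fully down
- stop_button (a joint): travel of the stop button: 0 untouched, grows to 0.005 m when pushed down. A black mushroom head 40 mm across in a 44 mm collar, its top 36 mm above the box top, 76 mm from the start button's centre
- jar: white jar 80 mm across, 151 mm long, lying on the rollers, steel lid; origin at mid-axis 109 mm above the table, its y along its axis. Must stay there

How it is judged:
On the way, in this order (a step that is already met when the one before it is completed fails the run):
1. the selector is back at its end stop (distance between wiper and contact0 below 0.006 m), for 0.1 s.
2. the selector stands at the fourth click from the stop (distance between wiper and contact4 below 0.005 m), for 0.3 s.
3. the start button is pressed fully down (value of joint start above 0.004 m), for 0.05 s.
At the end, for the whole second after the job is handed in: The selector rests in the fourth click from its end stop (within 0.1 rad), the start button has been pressed fully down after that and is up again, the stop button is up, and the jar and all other things are within 15 mm of where they were (distance between wiper and contact4 below 0.005 m and value of joint each of start, stop_button below 0.001 m and distance of each of jar, putty_knife, trowel, cup, tub, marker, sample from where it was at the start of the episode below 0.015 m); the robot touches nothing.
It fails at once if the end stop is forced (the knob twisted more than 0.14 rad past the first position) (distance between wiper and stop_limit below 0.0505 m).
It fails at once if the start button is pressed while the selector is not at the fourth click (value of joint start above 0.0025 m and not (distance between wiper and contact4 below 0.005 m)).
It fails at once if the stop button is pushed (value of joint stop_button above 0.0015 m).
It fails at once if the jar or another thing on the table is moved (by more than 15 mm) (distance of any of jar, putty_knife, trowel, cup, tub, marker, sample from where it was at the start of the episode above 0.015 m).
It also fails if it takes over 72 s, if anything falls off the work surface, if the arm or the gripper's body presses on something with over 40 N, if the wrist force passes 120 N, or if a joint passes its speed limit or range.

## Working session

There is one attempt and no reset: what is moved stays moved. The work goes in short steps, Python scripts to look and compute and a tool call to move; the robot and the scene stay as the last step left them, time stands still between calls to the robot, and variables do not carry over. Pictures are saved under pics/ and viewed, and the job is handed in when it is done.

Besides the shell and the picture viewer there is one more tool, called by a JSON object that holds its "method" and its "body", one argument or row to a line. move_arm: Moves the arm, as the interface text tells. Its arguments: {"type":"object","properties":{"moves":{"type":"array"},"force":{"type":"number"}},"required":["moves"]}

```bash
mkdir -p pics; cat > h.py <<'E'
import numpy as np, cv2
from cell import observe, camera, ctrl, models
def save(n,f):
    c=camera(n); cv2.imwrite(f,cv2.cvtColor(c["pixels"],cv2.COLOR_RGB2BGR)); return c
E
python3 - <<'E'
from h import *
s=observe()
print({k:np.round(v,4) for k,v in s.items()})
for n in ("scene","top"):
    c=save(n,f"pics/{n}0.png"); print(n,np.round(c["T"],3).tolist(),c["K"].tolist(),c["k1"])
    for t in ("selector_top","selector_grip","start_top","stop_button","jar","mixer","cup","tub","marker","sample","trowel","putty_knife"):
        print(t,[(np.round(d["position"],3).tolist(),round(d["p"],2)) for d in models.spot_in(n,t)][:2])
E
```

```text
{'time_s': np.float64(0.0), 'q': array([-1.366 ,  0.2872,  1.5782, -0.    ,  1.2786, -0.15  ]), 'qvel': array([-0.0003, -0.0016,  0.0001,  0.0002,  0.0001,  0.0011]), 'joint_efforts': array([ 1.40000e-03, -4.05984e+01, -2.92621e+01, -0.00000e+00,
        5.90000e-03,  0.00000e+00]), 'ee_pos': array([ 0.2344, -0.6323,  0.2299]), 'orientation': array([-8.000e-04,  8.208e-01, -5.712e-01, -9.000e-04]), 'ft_force': array([-0.4146,  0.0938,  0.122 ]), 'torque': array([-0.051 , -0.0003,  0.0224]), 'finger_gap': np.float64(0.0853)}
scene [[-0.886, 0.279, -0.369, 0.79], [0.463, 0.551, -0.694, 0.446], [0.01, -0.786, -0.618, 0.526], [0.0, 0.0, 0.0, 1.0]] [[353.2940519499916, 0.0, 259.4170539051914], [0.0, 353.2940519499916, 187.097880318503], [0.0, 0.0, 1.0]] 0.024107689304094595
selector_top [([0.555, 0.146, 0.07], 0.78), ([0.583, 0.034, 0.104], 0.36)]
selector_grip [([0.584, 0.034, 0.107], 0.67), ([0.556, 0.144, 0.069], 0.61)]
start_top [([0.582, 0.04, 0.112], 0.75)]
stop_button []
jar [([0.534, 0.248, 0.14], 0.84)]
mixer [([0.555, 0.145, 0.072], 0.69)]Traceback (most recent call last):
  File "<stdin>", line 7, in <module>
ValueError: it knows: jar, mixer, selector_grip, selector_top, start, start_top, stop_button
```

```bash
python3 - <<'E'
from h import *
for n in ("top",):
    c=save(n,f"pics/{n}0.png"); print(n,np.round(c["T"],3).tolist(),c["K"].tolist(),c["k1"])
    for t in ("selector_top","selector_grip","start_top","start","stop_button","jar","mixer"):
        print(t,[(np.round(d["position"],3).tolist(),round(d["p"],2)) for d in models.spot_in(n,t)][:3])
E
```

```text
top [[0.025, -0.987, 0.16, 0.481], [-1.0, -0.022, 0.022, -0.001], [-0.018, -0.16, -0.987, 0.727], [0.0, 0.0, 0.0, 1.0]] [[390.0292324688986, 0.0, 251.05252178612665], [0.0, 390.0292324688986, 191.6539520758803], [0.0, 0.0, 1.0]] -0.13310504022381325
selector_top [([0.503, 0.056, 0.082], 0.68)]
selector_grip [([0.506, 0.053, 0.085], 0.62)]
start_top [([0.584, 0.026, 0.103], 0.79)]
start [([0.58, 0.031, 0.106], 0.79), ([0.504, 0.056, 0.088], 0.65)]
stop_button [([0.578, -0.04, 0.116], 0.8), ([0.504, 0.054, 0.084], 0.19)]
jar [([0.514, 0.21, 0.143], 0.91)]
mixer [([0.509, 0.063, 0.089], 0.75), ([0.581, 0.025, 0.105], 0.58)]
```

View pics/scene0.png

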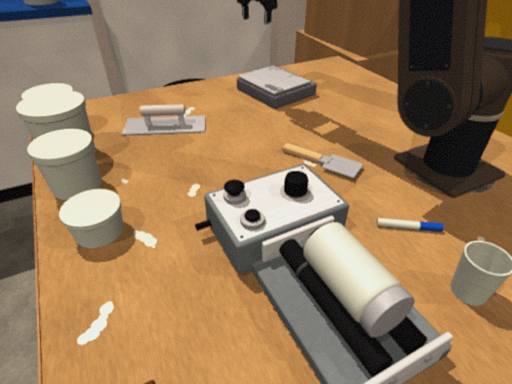

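View pics/top0.png

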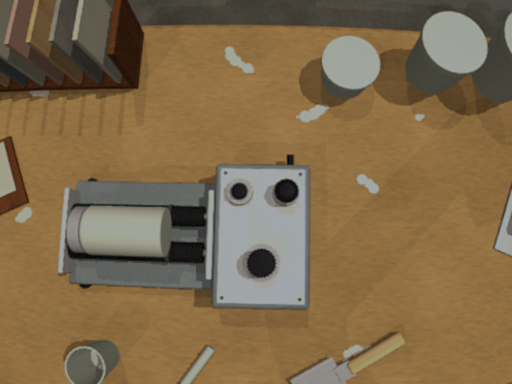

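The pictures show the roller: in the top view the knob is at (262,263), start at (238,191) and stop at (287,190). In the scene view they are at (296,183), (252,217) and (234,188). I'll zoom in for exact pixels.

```bash
python3 - <<'E'
import cv2
t=cv2.imread("pics/top0.png");s=cv2.imread("pics/scene0.png")
a=cv2.resize(t[150:320,200:330],None,fx=3.5,fy=3.5,interpolation=cv2.INTER_CUBIC)
b=cv2.resize(s[155:275,195:355],None,fx=4.5,fy=4.5,interpolation=cv2.INTER_CUBIC)
cv2.imwrite("pics/a.png",a);cv2.imwrite("pics/b.png",b);print(a.shape,b.shape)
E
```

```text
(595, 455, 3) (540, 720, 3)
```

View pics/a.png

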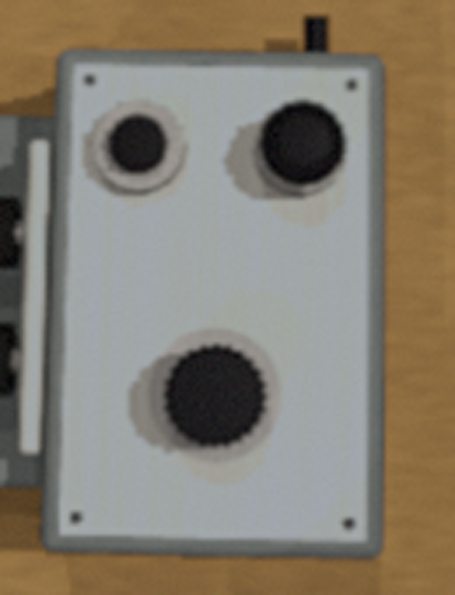

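View pics/b.png

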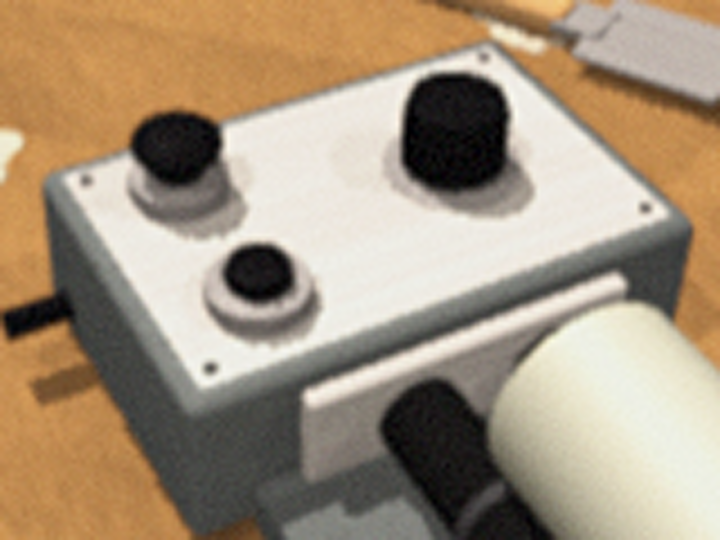

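```bash
cat > fit.py <<'E'
from h import *
from scipy.optimize import least_squares
CT=camera("top");CS=camera("scene")
def proj(c,P):
    p=np.linalg.inv(c["T"])@np.append(P,1); s=p[:2]/p[2]; s=s*(1+c["k1"]*(s@s)); return c["K"][:2,:2]@s+c["K"][:2,2]
L={"knob":(-.045,0,.123),"start":(.07,.038,.106),"stop":(.07,-.038,.121),"c1":(.11,.07,.085),"c2":(.11,-.07,.085)}
A=lambda u,v:(200+u/3.5-.36,150+v/3.5-.36)
B=lambda u,v:(195+u/4.5-.39,155+v/4.5-.39)
obs=[(CT,"knob",A(215,395)),(CT,"start",A(137,143)),(CT,"stop",A(302,141)),(CS,"knob",B(457,103)),(CS,"start",B(258,270)),(CS,"stop",B(177,138))]
def W(p,l):
    c,s=np.cos(p[2]),np.sin(p[2]); return np.array([p[0]+c*l[0]-s*l[1],p[1]+s*l[0]+c*l[1],l[2]])
def res(p,o): return np.concatenate([proj(c,W(p,L[k]))-np.array(m) for c,k,m in o])
for o in (obs,obs[:3],obs[3:]):
    r=least_squares(res,[.51,0,0],args=(o,)); print(np.round(r.x,4),np.round(r.fun,1)); 
    for k in ("knob","start","stop"): print(k,np.round(W(r.x,L[k]),4))
E
python3 fit.py
```

```text
[ 0.5148 -0.004   0.0086] [-0.7 -0.2 -1.1 -0.8 -0.5 -1.2  0.4 -1.5  0.5 -1.7 -0.  -2.5]
knob [ 0.4698 -0.0044  0.123 ]
start [0.5845 0.0346 0.106 ]
stop [ 0.5851 -0.0414  0.121 ]
[ 0.5138 -0.0051  0.0053] [-0.1  0.6 -0.3 -0.2  0.3 -0.4]
knob [ 0.4688 -0.0054  0.123 ]
start [0.5836 0.0332 0.106 ]
stop [ 0.584  -0.0428  0.121 ]
[5.178e-01 4.000e-04 1.380e-02] [ 0.2  0.   0.3  0.5 -0.5 -0.6]
knob [ 4.728e-01 -3.000e-04  1.230e-01]
start [0.5872 0.0393 0.106 ]
stop [ 0.5883 -0.0367  0.121 ]
```

{"method": "move_arm", "body": {
  "moves": [
    [85,[-31.8,-27.4,0],0],
    [85,[-31.8,-27.4,0],0],
    [85,[-31.8,-27.4,0],0],
    [85,[-31.8,-27.4,0],0],
    [85,[-31.8,-27.4,0],0],
    [85,[-31.8,-27.4,0],0],
    [85,[-31.8,-27.4,0],0],
    [85,[-31.8,-27.4,0],0]
  ],
  "force": 25
}}

```text
time_s: 1.85
ee_pos: [0.352, -0.317, 0.2316]
orientation: [0.0, 0.821, -0.571, 0.0]
ft_force: [-0.3, -0.7, 0.7]
finger_gap: 0.085
```

{"method": "move_arm", "body": {
  "moves": [
    [85,[-31.8,-27.4,0],0],
    [85,[-31.8,-27.4,0],0],
    [85,[-31.8,-27.4,0],0],
    [85,[-31.8,-27.4,0],0],
    [85,[-31.8,-27.4,0],0],
    [85,[-31.8,-27.4,0],0],
    [85,[-31.8,-27.4,0],0],
    [85,[-31.8,-27.4,0],0]
  ]
}}

```text
time_s: 2.85
ee_pos: [0.4693, -0.0022, 0.2317]
orientation: [-0.0, 0.821, -0.571, 0.0]
ft_force: [-0.0, -0.6, -0.1]
finger_gap: 0.0848
```

{"method": "move_arm", "body": {
  "moves": [
    [85,[0,0,10],-0.116],
    [85,[0,0,10],-0.116],
    [85,[0,0,10],-0.116],
    [85,[0,0,10],-0.116],
    [85,[0,0,0],0]
  ]
}}

```text
time_s: 3.48
ee_pos: [0.4683, -0.0034, 0.1906]
orientation: [0.0, 0.93, -0.368, -0.001]
ft_force: [0.3, -0.2, -0.4]
finger_gap: 0.0847
```

```bash
cat >> h.py <<'E'
def st():
    s=observe(); w,x,y,z=s["orientation"]
    print("t",round(float(s["time_s"]),3),"p",np.round(s["ee_pos"]*1000,1),"yaw",round(float(np.arctan2(2*(x*y+w*z),1-2*(y*y+z*z))),4),"F",np.round(s["ft_force"],2),"M",np.round(s["torque"],3),"gap",round(float(s["finger_gap"])*1000,1),"q6",round(float(s["q"][5]),3)); return s
E
python3 - <<'E'
from h import *
st(); save("scene","pics/s1.png"); c=save("top","pics/t1.png")
E
```

```text
t 3.475 p [468.3  -3.4 190.6] yaw -0.7533 F [ 0.26 -0.22 -0.36] M [ 0.016  0.051 -0.004] gap 84.7 q6 0.529
```

View pics/s1.png

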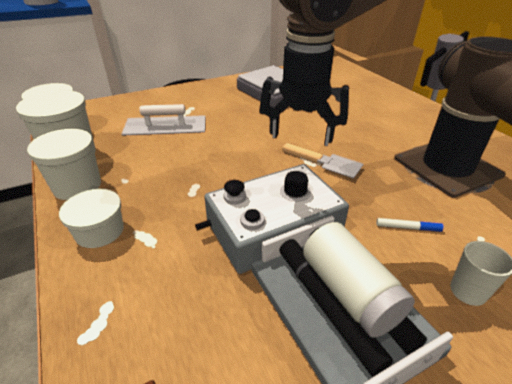

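{"method": "move_arm", "body": {
  "moves": [
    [85,[0,0,30],0],
    [85,[0,0,30],0],
    [85,[0,0,25],0],
    [85,[0,0,15],0],
    [85,[0,0,0],0]
  ]
}}

```text
time_s: 4.2
ee_pos: [0.4685, -0.0035, 0.0908]
orientation: [0.0, 0.93, -0.367, -0.001]
ft_force: [0.7, -0.9, -0.9]
finger_gap: 0.085
```

```bash
python3 - <<'E'
from h import *
st(); save("scene","pics/s2.png"); c=save("top","pics/t2.png")
E
```

```text
t 4.2 p [468.5  -3.5  90.8] yaw -0.7526 F [ 0.72 -0.88 -0.89] M [-0.034  0.038  0.018] gap 85.0 q6 0.528
```

View pics/s2.png

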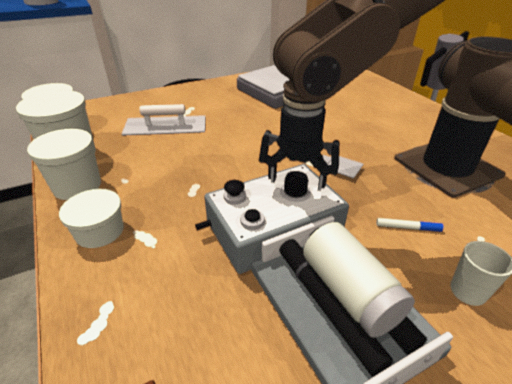

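{"method": "move_arm", "body": {
  "moves": [
    [60,[0,0,0],0],
    [55,[0,0,0],0],
    [55,[0,0,0],0]
  ],
  "force": 20
}}

```text
time_s: 4.68
ee_pos: [0.4691, -0.0036, 0.0918]
orientation: [-0.0, 0.93, -0.367, 0.0]
ft_force: [-0.0, -0.2, -0.7]
finger_gap: 0.0548
```

```bash
python3 - <<'E'
from h import *
st()
E
```

```text
t 4.675 p [469.1  -3.6  91.8] yaw -0.752 F [-0.   -0.23 -0.68] M [ 0.036 -0.008  0.017] gap 54.8 q6 0.528
```

Fingers are on either side of the knob in the picture, at about (274,165) and (325,175). Next I close slowly and sense contact.

{"method": "move_arm", "body": {
  "moves": [
    [49,[0,0,0],0],
    [49,[0,0,0],0]
  ]
}}

```text
time_s: 4.92
ee_pos: [0.4688, -0.0035, 0.0913]
orientation: [0.0, 0.93, -0.367, -0.0]
ft_force: [1.0, 0.1, 0.3]
finger_gap: 0.0493
```

```bash
python3 -c "
from h import *
st()"
```

```text
t 4.925 p [468.8  -3.5  91.3] yaw -0.752 F [1.   0.06 0.35] M [-0.006 -0.02  -0.004] gap 49.3 q6 0.528
```

{"method": "move_arm", "body": {
  "moves": [
    [46,[0,0,0],0],
    [46,[0,0,0],0]
  ]
}}

```text
time_s: 5.18
ee_pos: [0.4688, -0.0035, 0.0913]
orientation: [-0.0, 0.93, -0.367, -0.0]
ft_force: [0.6, -0.7, 0.4]
finger_gap: 0.0461
```

```bash
python3 -c "
from h import *
st()"
```

```text
t 5.175 p [468.8  -3.5  91.3] yaw -0.752 F [ 0.6  -0.74  0.37] M [-0.017 -0.055  0.023] gap 46.1 q6 0.528
```

{"method": "move_arm", "body": {
  "moves": [
    [43,[0,0,0],0],
    [43,[0,0,0],0],
    [43,[0,0,0],0]
  ]
}}

```text
time_s: 5.55
ee_pos: [0.4691, -0.0038, 0.0915]
orientation: [0.0, 0.93, -0.367, 0.0]
ft_force: [0.4, -2.0, 0.1]
finger_gap: 0.0434
```

```bash
python3 -c "
from h import *
st()"
```

```text
t 5.55 p [469.1  -3.8  91.5] yaw -0.7519 F [ 0.36 -2.    0.09] M [-0.223 -0.082  0.047] gap 43.4 q6 0.528
```

{"method": "move_arm", "body": {
  "moves": [
    [62,[0,0,0],0],
    [62,[0,0,0],0.08],
    [62,[0,0,0],0.18],
    [62,[0,0,0],0.18],
    [62,[0,0,0],0.18],
    [62,[0,0,0],0.18],
    [62,[0,0,0],0.18],
    [62,[0,0,0],0.18]
  ]
}}

```text
time_s: 6.55
ee_pos: [0.4685, -0.0032, 0.091]
orientation: [-0.0, -0.574, 0.819, 0.001]
ft_force: [0.4, -0.8, 0.8]
finger_gap: 0.062
```

{"method": "move_arm", "body": {
  "moves": [
    [62,[0,0,0],0.18],
    [62,[0,0,0],0.18],
    [50,[0,0,0],0],
    [46,[0,0,0],0],
    [46,[0,0,0],0]
  ]
}}

```text
time_s: 7.18
ee_pos: [0.4688, -0.0034, 0.0913]
orientation: [-0.0, -0.422, 0.907, 0.0]
ft_force: [0.1, -0.6, -0.2]
finger_gap: 0.0462
```

```bash
python3 -c "
from h import *
st()"
```

```text
t 7.175 p [468.8  -3.4  91.3] yaw -2.2706 F [ 0.05 -0.58 -0.24] M [-0.034  0.029 -0.031] gap 46.2 q6 2.046
```

{"method": "move_arm", "body": {
  "moves": [
    [43,[0,0,0],0],
    [43,[0,0,0],0],
    [43,[0,0,0],0]
  ]
}}

```text
time_s: 7.55
ee_pos: [0.4684, -0.0039, 0.0915]
orientation: [-0.001, -0.422, 0.907, -0.0]
ft_force: [-4.8, -2.5, 5.0]
finger_gap: 0.0435
```

```bash
python3 -c "
from h import *
st()"
```

```text
t 7.55 p [468.4  -3.9  91.5] yaw -2.2713 F [-4.81 -2.55  4.99] M [-0.552  0.803  0.047] gap 43.5 q6 2.047
```

{"method": "move_arm", "body": {
  "moves": [
    [48,[0,0,0],0],
    [48,[0.8,0,0],0],
    [40,[0,0,0],0],
    [36,[0,0,0],0],
    [36,[0,0,0],0]
  ],
  "force": 45
}}

```text
time_s: 8.18
ee_pos: [0.4685, -0.004, 0.0915]
orientation: [0.0, -0.421, 0.907, 0.0]
ft_force: [-0.8, 0.5, 1.3]
finger_gap: 0.0429
```

```bash
python3 -c "
from h import *
st()"
```

```text
t 8.175 p [468.5  -4.   91.5] yaw -2.272 F [-0.84  0.5   1.33] M [ 0.067  0.116 -0.069] gap 42.9 q6 2.046
```

{"method": "move_arm", "body": {
  "moves": [
    [36,[0,0,0],-0.03],
    [36,[0,0,0],0]
  ]
}}

```text
time_s: 8.43
ee_pos: [0.4684, -0.004, 0.0915]
orientation: [0.0, -0.435, 0.9, 0.0]
ft_force: [-1.7, 2.1, 3.3]
finger_gap: 0.043
```

```bash
python3 -c "
from h import *
st()"
```

```text
t 8.425 p [468.4  -4.   91.5] yaw -2.2418 F [-1.74  2.08  3.33] M [ 0.117  0.25  -0.116] gap 43.0 q6 2.016
```

{"method": "move_arm", "body": {
  "moves": [
    [36,[0,0,0],-0.03],
    [36,[0,0,0],0]
  ]
}}

```text
time_s: 8.68
ee_pos: [0.4684, -0.004, 0.0915]
orientation: [0.0, -0.449, 0.894, 0.0]
ft_force: [-1.9, 1.4, 4.6]
finger_gap: 0.0429
```

```bash
python3 -c "
from h import *
st()"
```

```text
t 8.675 p [468.4  -4.   91.5] yaw -2.2112 F [-1.92  1.38  4.61] M [ 0.182  0.298 -0.13 ] gap 42.9 q6 1.985
```

{"method": "move_arm", "body": {
  "moves": [
    [36,[0,0,0],-0.03],
    [36,[0,0,0],0]
  ]
}}

```text
time_s: 8.93
ee_pos: [0.4684, -0.004, 0.0915]
orientation: [0.0, -0.462, 0.887, 0.0]
ft_force: [-1.4, 2.4, 4.8]
finger_gap: 0.043
```

```bash
python3 -c "
from h import *
st()"
```

```text
t 8.925 p [468.4  -4.   91.5] yaw -2.181 F [-1.36  2.36  4.79] M [ 0.327  0.367 -0.021] gap 43.0 q6 1.955
```

{"method": "move_arm", "body": {
  "moves": [
    [36,[0,0,0],-0.03],
    [36,[0,0,0],0]
  ]
}}

```text
time_s: 9.18
ee_pos: [0.4684, -0.004, 0.0915]
orientation: [0.0, -0.475, 0.88, 0.0]
ft_force: [-2.0, 1.6, 4.9]
finger_gap: 0.043
```

```bash
python3 -c "
from h import *
st()"
```

```text
t 9.175 p [468.4  -4.   91.5] yaw -2.151 F [-1.96  1.58  4.95] M [0.299 0.34  0.02 ] gap 43.0 q6 1.925
```

{"method": "move_arm", "body": {
  "moves": [
    [36,[0,0,0],-0.03],
    [36,[0,0,0],0]
  ]
}}

```text
time_s: 9.43
ee_pos: [0.4684, -0.004, 0.0915]
orientation: [0.0, -0.489, 0.873, 0.0]
ft_force: [-2.8, 1.2, 4.3]
finger_gap: 0.0431
```

```bash
python3 -c "
from h import *
st()"
```

```text
t 9.425 p [468.4  -4.   91.5] yaw -2.1207 F [-2.77  1.22  4.27] M [0.343 0.356 0.001] gap 43.1 q6 1.895
```

{"method": "move_arm", "body": {
  "moves": [
    [36,[0,0,0],-0.03],
    [36,[0,0,0],0]
  ]
}}

```text
time_s: 9.68
ee_pos: [0.4684, -0.0041, 0.0915]
orientation: [-0.0, -0.502, 0.865, 0.0]
ft_force: [-2.7, 1.7, 5.2]
finger_gap: 0.043
```

```bash
python3 -c "
from h import *
st()"
```

```text
t 9.675 p [468.4  -4.1  91.5] yaw -2.0906 F [-2.67  1.69  5.22] M [0.341 0.304 0.072] gap 43.0 q6 1.865
```

{"method": "move_arm", "body": {
  "moves": [
    [36,[0,0,0],-0.03],
    [36,[0,0,0],0]
  ]
}}

```text
time_s: 9.93
ee_pos: [0.4684, -0.0041, 0.0915]
orientation: [-0.0, -0.515, 0.857, 0.0]
ft_force: [-2.9, 0.7, 4.9]
finger_gap: 0.0427
```

```bash
python3 -c "
from h import *
st()"
```

```text
t 9.925 p [468.4  -4.1  91.5] yaw -2.0603 F [-2.93  0.74  4.86] M [0.326 0.267 0.082] gap 42.7 q6 1.835
```

{"method": "move_arm", "body": {
  "moves": [
    [36,[0,0,0],-0.03],
    [36,[0,0,0],0]
  ]
}}

```text
time_s: 10.18
ee_pos: [0.4684, -0.0041, 0.0915]
orientation: [-0.0, -0.528, 0.85, 0.0]
ft_force: [-1.8, 1.9, 6.2]
finger_gap: 0.0429
```

```bash
python3 -c "
from h import *
st()"
```

```text
t 10.175 p [468.4  -4.1  91.5] yaw -2.0301 F [-1.79  1.88  6.16] M [0.405 0.324 0.088] gap 42.9 q6 1.804
```

{"method": "move_arm", "body": {
  "moves": [
    [36,[0,0,0],-0.03],
    [36,[0,0,0],0]
  ]
}}

```text
time_s: 10.42
ee_pos: [0.4684, -0.0041, 0.0915]
orientation: [-0.0, -0.54, 0.841, -0.0]
ft_force: [-2.4, 1.2, 5.4]
finger_gap: 0.043
```

```bash
python3 -c "
from h import *
st()"
```

```text
t 10.425 p [468.4  -4.1  91.5] yaw -1.9999 F [-2.4   1.17  5.4 ] M [0.404 0.286 0.232] gap 43.0 q6 1.774
```

{"method": "move_arm", "body": {
  "moves": [
    [36,[0,0,0],-0.03],
    [36,[0,0,0],0]
  ]
}}

```text
time_s: 10.68
ee_pos: [0.4684, -0.0041, 0.0915]
orientation: [-0.0, -0.553, 0.833, -0.0]
ft_force: [-1.8, 1.0, 5.4]
finger_gap: 0.0427
```

```bash
python3 -c "
from h import *
st()"
```

```text
t 10.675 p [468.4  -4.1  91.5] yaw -1.9698 F [-1.8   1.    5.36] M [0.419 0.283 0.234] gap 42.7 q6 1.744
```

{"method": "move_arm", "body": {
  "moves": [
    [36,[0,0,0],-0.03],
    [36,[0,0,0],0]
  ]
}}

```text
time_s: 10.92
ee_pos: [0.4683, -0.0041, 0.0915]
orientation: [-0.0, -0.565, 0.825, 0.0]
ft_force: [-2.1, 1.9, 5.1]
finger_gap: 0.0427
```

```bash
python3 -c "
from h import *
st()"
```

```text
t 10.925 p [468.3  -4.1  91.5] yaw -1.9419 F [-2.12  1.94  5.07] M [ 0.168  0.365 -0.158] gap 42.7 q6 1.716
```

{"method": "move_arm", "body": {
  "moves": [
    [36,[0,0,0],-0.03],
    [36,[0,0,0],0]
  ]
}}

```text
time_s: 11.18
ee_pos: [0.4683, -0.0041, 0.0915]
orientation: [-0.0, -0.577, 0.817, 0.0]
ft_force: [-2.6, 1.4, 4.8]
finger_gap: 0.043
```

```bash
python3 -c "
from h import *
st()"
```

```text
t 11.175 p [468.3  -4.1  91.5] yaw -1.9117 F [-2.6   1.44  4.77] M [ 0.219  0.333 -0.127] gap 43.0 q6 1.686
```

{"method": "move_arm", "body": {
  "moves": [
    [36,[0,0,0],-0.1],
    [36,[0,0,0],-0.1],
    [36,[0,0,0],0]
  ]
}}

```text
time_s: 11.55
ee_pos: [0.4683, -0.0042, 0.0915]
orientation: [-0.0, -0.656, 0.754, -0.0]
ft_force: [-3.0, 0.9, 6.0]
finger_gap: 0.0428
```

```bash
python3 -c "
from h import *
st()"
```

```text
t 11.55 p [468.3  -4.2  91.5] yaw -1.7095 F [-3.02  0.89  6.02] M [0.396 0.303 0.221] gap 42.8 q6 1.484
```

{"method": "move_arm", "body": {
  "moves": [
    [36,[0,0,0],-0.03],
    [36,[0,0,0],0]
  ]
}}

```text
time_s: 11.8
ee_pos: [0.4683, -0.0042, 0.0915]
orientation: [-0.0, -0.668, 0.745, -0.0]
ft_force: [-2.4, 1.4, 5.1]
finger_gap: 0.0428
```

```bash
python3 -c "
from h import *
st()"
```

```text
t 11.8 p [468.3  -4.2  91.5] yaw -1.6798 F [-2.36  1.36  5.13] M [0.378 0.293 0.257] gap 42.8 q6 1.454
```

{"method": "move_arm", "body": {
  "moves": [
    [36,[0,0,0],-0.03],
    [36,[0,0,0],0]
  ]
}}

```text
time_s: 12.05
ee_pos: [0.4683, -0.0042, 0.0915]
orientation: [-0.0, -0.679, 0.735, 0.0]
ft_force: [-2.4, 0.6, 5.6]
finger_gap: 0.0425
```

```bash
python3 -c "
from h import *
st()"
```

```text
t 12.05 p [468.3  -4.2  91.5] yaw -1.6501 F [-2.4   0.65  5.57] M [0.375 0.264 0.193] gap 42.5 q6 1.424
```

{"method": "move_arm", "body": {
  "moves": [
    [36,[0,0,0],-0.03],
    [36,[0,0,0],0]
  ]
}}

```text
time_s: 12.3
ee_pos: [0.4683, -0.0042, 0.0915]
orientation: [-0.0, -0.689, 0.725, 0.0]
ft_force: [-2.1, 1.6, 5.0]
finger_gap: 0.043
```

```bash
python3 -c "
from h import *
st()"
```

```text
t 12.3 p [468.3  -4.2  91.5] yaw -1.622 F [-2.11  1.57  4.97] M [ 0.096  0.377 -0.173] gap 43.0 q6 1.396
```

{"method": "move_arm", "body": {
  "moves": [
    [36,[0,0,0],-0.12],
    [36,[0,0,0],-0.12],
    [36,[0,0,0],-0.1],
    [36,[0,0,0],0]
  ]
}}

```text
time_s: 12.8
ee_pos: [0.4683, -0.0043, 0.0915]
orientation: [0.0, 0.802, -0.598, -0.0]
ft_force: [-2.2, 0.6, 6.5]
finger_gap: 0.0433
```

```bash
python3 -c "
from h import *
st()"
```

```text
t 12.8 p [468.3  -4.3  91.5] yaw -1.281 F [-2.21  0.56  6.45] M [ 0.237  0.365 -0.114] gap 43.3 q6 1.055
```

{"method": "move_arm", "body": {
  "moves": [
    [36,[0,0,0],-0.11],
    [36,[0,0,0],-0.11],
    [36,[0,0,0],-0.1],
    [36,[0,0,0],0]
  ]
}}

```text
time_s: 13.3
ee_pos: [0.4684, -0.0044, 0.0915]
orientation: [0.0, 0.887, -0.462, -0.0]
ft_force: [-2.1, 0.1, 5.5]
finger_gap: 0.043
```

```bash
python3 -c "
from h import *
st()"
```

```text
t 13.3 p [468.4  -4.4  91.5] yaw -0.961 F [-2.12  0.11  5.54] M [ 0.19   0.376 -0.11 ] gap 43.0 q6 0.735
```

{"method": "move_arm", "body": {
  "moves": [
    [36,[0,0,0],-0.11],
    [36,[0,0,0],-0.11],
    [36,[0,0,0],-0.095],
    [36,[0,0,0],0]
  ]
}}

```text
time_s: 13.8
ee_pos: [0.4684, -0.0045, 0.0915]
orientation: [0.0, 0.948, -0.319, -0.0]
ft_force: [-1.8, 0.1, 4.9]
finger_gap: 0.0427
```

```bash
python3 -c "
from h import *
st()"
```

```text
t 13.8 p [468.4  -4.5  91.5] yaw -0.6487 F [-1.79  0.14  4.87] M [ 0.045  0.445 -0.331] gap 42.7 q6 0.422
```

{"method": "move_arm", "body": {
  "moves": [
    [36,[0,0,0],-0.015],
    [36,[0,0,0],0]
  ]
}}

```text
time_s: 14.05
ee_pos: [0.4684, -0.0044, 0.0915]
orientation: [0.0, 0.95, -0.312, -0.0]
ft_force: [-2.9, -0.1, 4.6]
finger_gap: 0.0431
```

```bash
python3 -c "
from h import *
st()"
```

```text
t 14.05 p [468.4  -4.4  91.5] yaw -0.6351 F [-2.9  -0.09  4.61] M [ 0.064  0.454 -0.493] gap 43.1 q6 0.409
```

{"method": "move_arm", "body": {
  "moves": [
    [36,[0,0,0],0.03],
    [36,[0,0,0],0.02],
    [36,[0,0,0],0],
    [36,[0,0,0],0]
  ]
}}

```text
time_s: 14.55
ee_pos: [0.4684, -0.0044, 0.0915]
orientation: [0.0, 0.942, -0.335, 0.0]
ft_force: [-1.8, -0.7, 4.9]
finger_gap: 0.043
```

```bash
python3 -c "
from h import *
st()"
```

```text
t 14.55 p [468.4  -4.4  91.5] yaw -0.6836 F [-1.82 -0.69  4.94] M [ 0.055  0.492 -0.277] gap 43.0 q6 0.458
```

{"method": "move_arm", "body": {
  "moves": [
    [36,[0,0,0],0.12],
    [36,[0,0,0],0.12],
    [36,[0,0,0],0.117],
    [36,[0,0,0],0]
  ]
}}

```text
time_s: 15.05
ee_pos: [0.4683, -0.0043, 0.0915]
orientation: [0.0, 0.868, -0.497, -0.0]
ft_force: [-2.9, -1.4, 5.5]
finger_gap: 0.0431
```

```bash
python3 -c "
from h import *
st()"
```

```text
t 15.05 p [468.3  -4.3  91.5] yaw -1.0393 F [-2.94 -1.37  5.52] M [0.294 0.509 0.115] gap 43.1 q6 0.814
```

{"method": "move_arm", "body": {
  "moves": [
    [36,[0,0,0],0.11],
    [36,[0,0,0],0.11],
    [36,[0,0,0],0.1],
    [36,[0,0,0],0]
  ]
}}

```text
time_s: 15.55
ee_pos: [0.4683, -0.0042, 0.0915]
orientation: [0.0, 0.778, -0.629, 0.0]
ft_force: [-2.9, 0.6, 6.1]
finger_gap: 0.043
```

```bash
python3 -c "
from h import *
st()"
```

```text
t 15.55 p [468.3  -4.2  91.5] yaw -1.3593 F [-2.9   0.58  6.12] M [0.329 0.482 0.159] gap 43.0 q6 1.134
```

{"method": "move_arm", "body": {
  "moves": [
    [36,[0,0,0],0.11],
    [36,[0,0,0],0.11],
    [36,[0,0,0],0.1],
    [36,[0,0,0],0]
  ]
}}

```text
time_s: 16.05
ee_pos: [0.4683, -0.0041, 0.0915]
orientation: [-0.0, -0.668, 0.744, -0.0]
ft_force: [-2.8, 0.9, 5.6]
finger_gap: 0.0428
```

```bash
python3 -c "
from h import *
st()"
```

```text
t 16.05 p [468.3  -4.1  91.5] yaw -1.6794 F [-2.83  0.92  5.59] M [0.336 0.324 0.21 ] gap 42.8 q6 1.454
```

{"method": "move_arm", "body": {
  "moves": [
    [36,[0,0,0],0.12],
    [36,[0,0,0],0.1],
    [36,[0,0,0],0]
  ]
}}

```text
time_s: 16.42
ee_pos: [0.4684, -0.0041, 0.0915]
orientation: [-0.0, -0.581, 0.814, -0.0]
ft_force: [-3.3, 0.7, 5.6]
finger_gap: 0.0429
```

```bash
python3 -c "
from h import *
st()"
```

```text
t 16.425 p [468.4  -4.1  91.5] yaw -1.901 F [-3.3   0.69  5.59] M [ 0.208  0.417 -0.236] gap 42.9 q6 1.675
```

{"method": "move_arm", "body": {
  "moves": [
    [36,[0,0,0],0.02],
    [36,[0,0,0],0]
  ]
}}

```text
time_s: 16.68
ee_pos: [0.4684, -0.0041, 0.0915]
orientation: [-0.0, -0.573, 0.819, 0.0]
ft_force: [-2.2, 1.0, 5.2]
finger_gap: 0.0425
```

```bash
python3 -c "
from h import *
st()"
```

```text
t 16.675 p [468.4  -4.1  91.5] yaw -1.9205 F [-2.15  0.97  5.22] M [ 0.211  0.405 -0.197] gap 42.5 q6 1.695
```

{"method": "move_arm", "body": {
  "moves": [
    [36,[0,0,0],0.02],
    [36,[0,0,0],0]
  ]
}}

```text
time_s: 16.92
ee_pos: [0.4684, -0.0041, 0.0915]
orientation: [-0.0, -0.565, 0.825, 0.0]
ft_force: [-3.1, 1.5, 5.7]
finger_gap: 0.0432
```

```bash
python3 -c "
from h import *
st()"
```

```text
t 16.925 p [468.4  -4.1  91.5] yaw -1.9407 F [-3.09  1.45  5.74] M [ 0.155  0.405 -0.305] gap 43.2 q6 1.715
```

{"method": "move_arm", "body": {
  "moves": [
    [36,[0,0,0],0.015],
    [36,[0,0,0],0]
  ]
}}

```text
time_s: 17.18
ee_pos: [0.4684, -0.0041, 0.0915]
orientation: [-0.0, -0.559, 0.829, -0.0]
ft_force: [-3.5, 1.4, 5.5]
finger_gap: 0.0424
```

```bash
python3 -c "
from h import *
st()"
```

```text
t 17.175 p [468.4  -4.1  91.5] yaw -1.9548 F [-3.53  1.41  5.46] M [ 0.303  0.351 -0.036] gap 42.4 q6 1.729
```

{"method": "move_arm", "body": {
  "moves": [
    [36,[0,0,0],0.015],
    [36,[0,0,0],0]
  ]
}}

```text
time_s: 17.42
ee_pos: [0.4684, -0.0041, 0.0915]
orientation: [-0.0, -0.553, 0.833, -0.0]
ft_force: [-2.3, 1.5, 5.6]
finger_gap: 0.0428
```

```bash
python3 -c "
from h import *
st()"
```

```text
t 17.425 p [468.4  -4.1  91.5] yaw -1.9685 F [-2.28  1.47  5.61] M [0.366 0.364 0.192] gap 42.8 q6 1.743
```

{"method": "move_arm", "body": {
  "moves": [
    [36,[0,0,0],-0.01],
    [36,[0,0,0],0],
    [36,[0,0,0],0]
  ]
}}

```text
time_s: 17.8
ee_pos: [0.4684, -0.0041, 0.0915]
orientation: [-0.0, -0.557, 0.83, -0.0]
ft_force: [-3.6, 1.4, 5.5]
finger_gap: 0.0427
```

```bash
python3 -c "
from h import *
st()"
```

```text
t 17.8 p [468.4  -4.1  91.5] yaw -1.9591 F [-3.64  1.35  5.51] M [0.297 0.349 0.043] gap 42.7 q6 1.733
```

{"method": "move_arm", "body": {
  "moves": [
    [46,[0,0,0],0],
    [70,[0,0,0],0],
    [75,[0,0,0],0],
    [75,[0,0,0],0],
    [75,[0,0,-30],0],
    [75,[0,0,-30],0],
    [75,[0,0,-25],0],
    [75,[0,0,0],0]
  ]
}}

```text
time_s: 18.8
ee_pos: [0.4699, -0.0045, 0.1785]
orientation: [0.002, -0.557, 0.83, -0.002]
ft_force: [-1.1, -0.5, 0.0]
finger_gap: 0.0754
```

{"method": "move_arm", "body": {
  "moves": [
    [0,[0,0,0],-0.17],
    [0,[0,0,0],-0.17],
    [0,[0,0,0],-0.17],
    [0,[0,0,0],-0.17],
    [0,[0,0,0],-0.17],
    [0,[0,0,0],-0.17],
    [0,[0,0,0],-0.17],
    [0,[0,0,0],-0.17]
  ]
}}

```text
time_s: 19.8
ee_pos: [0.4674, -0.004, 0.1744]
orientation: [0.0, 0.956, -0.292, -0.001]
ft_force: [-0.9, -0.2, 0.4]
finger_gap: 0.0004
```

{"method": "move_arm", "body": {
  "moves": [
    [0,[0,0,0],-0.17],
    [0,[0,0,0],-0.17],
    [0,[0,0,0],-0.17],
    [0,[0,0,0],-0.088],
    [0,[0,0,0],0]
  ]
}}

```text
time_s: 20.42
ee_pos: [0.4675, -0.004, 0.1747]
orientation: [-0.0, 1.0, -0.001, -0.001]
ft_force: [0.7, 0.1, -0.2]
finger_gap: -0.0002
```

```bash
python3 - <<'E'
from h import *
st()
save("scene","pics/s3.png")
E
```

```text
t 20.425 p [467.5  -4.  174.7] yaw -0.0022 F [ 0.66  0.09 -0.16] M [0.032 0.004 0.019] gap -0.2 q6 -0.224
```

View pics/s3.png

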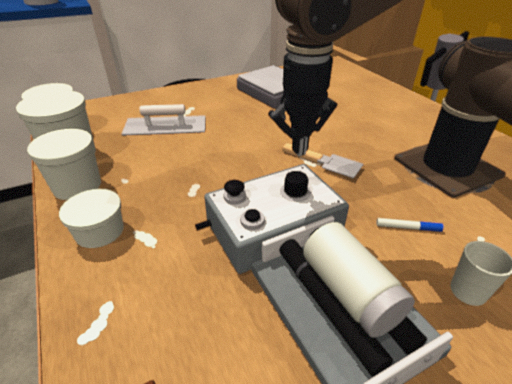

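{"method": "move_arm", "body": {
  "moves": [
    [0,[38.5,-12.9,0],0],
    [0,[38.5,-12.9,0],0],
    [0,[38.5,-12.9,0],0],
    [0,[0,0,25],0],
    [0,[0,0,20],0],
    [0,[0,0,8],0],
    [0,[0,0,0],0]
  ]
}}

```text
time_s: 21.35
ee_pos: [0.5831, 0.0344, 0.1225]
orientation: [-0.0, 1.0, -0.001, -0.001]
ft_force: [0.3, -0.2, 0.3]
finger_gap: -0.0001
```

```bash
python3 - <<'E'
from h import *
st()
c=save("scene","pics/s4.png"); t=save("top","pics/t4.png")
a=cv2.resize(cv2.imread("pics/s4.png")[140:260,190:350],None,fx=4,fy=4)
cv2.imwrite("pics/s4z.png",a)
a=cv2.resize(cv2.imread("pics/t4.png")[150:320,180:340],None,fx=3,fy=3)
cv2.imwrite("pics/t4z.png",a)
E
```

```text
t 21.35 p [583.1  34.4 122.5] yaw -0.0016 F [ 0.29 -0.19  0.25] M [ 0.014  0.01  -0.009] gap -0.1 q6 -0.113
```

View pics/s4z.png

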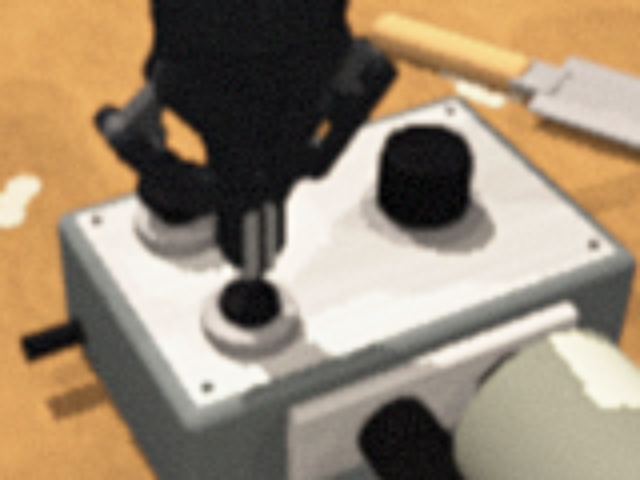

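View pics/t4z.png

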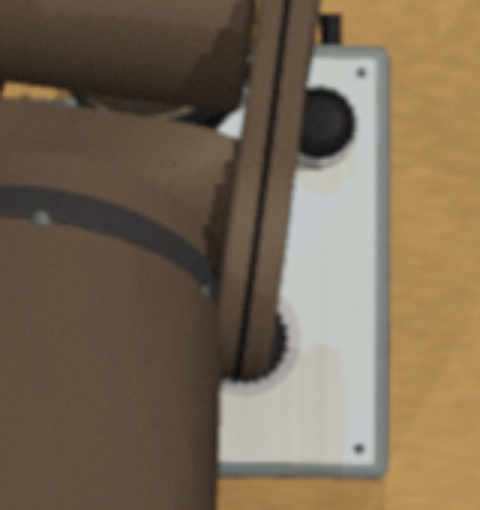

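The fingertips stand just above the start button, clear of the stop head. Next I press with force feedback.

{"method": "move_arm", "body": {
  "moves": [
    [0,[0,0,8],0],
    [0,[0,0,6],0],
    [0,[0,0,0],0]
  ]
}}

```text
time_s: 21.82
ee_pos: [0.5833, 0.0345, 0.1085]
orientation: [-0.0, 1.0, -0.001, -0.001]
ft_force: [-0.2, -0.3, -0.2]
finger_gap: 0.0003
```

{"method": "move_arm", "body": {
  "moves": [
    [0,[0,0,3.5],0],
    [0,[0,0,0],0]
  ]
}}

```text
time_s: 22.08
ee_pos: [0.5841, 0.0344, 0.106]
orientation: [0.0, 1.0, -0.0, 0.0]
ft_force: [-0.1, -0.7, 2.4]
finger_gap: 0.0001
```

{"method": "move_arm", "body": {
  "moves": [
    [0,[0,0,2],0],
    [0,[0,0,0],0]
  ]
}}

```text
time_s: 22.32
ee_pos: [0.5842, 0.0345, 0.1042]
orientation: [0.0, 1.0, -0.0, 0.0]
ft_force: [-1.0, 0.9, 2.2]
finger_gap: -0.0001
```

{"method": "move_arm", "body": {
  "moves": [
    [0,[0,0,2],0],
    [0,[0,0,0],0]
  ]
}}

```text
time_s: 22.58
ee_pos: [0.5842, 0.0344, 0.1022]
orientation: [0.0, 1.0, -0.001, 0.0]
ft_force: [-0.9, 0.5, 5.0]
finger_gap: -0.0
```

{"method": "move_arm", "body": {
  "moves": [
    [0,[0,0,1.5],0],
    [0,[0,0,0],0]
  ]
}}

```text
time_s: 22.82
ee_pos: [0.5842, 0.0344, 0.1011]
orientation: [0.0, 1.0, -0.001, 0.0]
ft_force: [-1.8, -0.3, 5.7]
finger_gap: 0.0001
```

{"method": "move_arm", "body": {
  "moves": [
    [0,[0,0,1],0],
    [0,[0,0,0],0]
  ]
}}

```text
time_s: 23.08
ee_pos: [0.5842, 0.0344, 0.101]
orientation: [0.0, 1.0, -0.0, 0.0]
ft_force: [-3.9, -0.2, 10.2]
finger_gap: 0.0004
```

It bottomed out: z holds at 0.101 while the force climbs to 10 N. I retract now.

{"method": "move_arm", "body": {
  "moves": [
    [0,[0,0,-10],0],
    [0,[0,0,-30],0],
    [0,[0,0,-40],0],
    [0,[0,0,-40],0],
    [0,[-5,30,-10],0],
    [0,[-5,50,0],0],
    [0,[-5,50,0],0],
    [0,[0,50,0],0]
  ]
}}

```text
time_s: 24.08
ee_pos: [0.5678, -0.1466, 0.2284]
orientation: [-0.0, 1.0, -0.0, -0.001]
ft_force: [0.8, -0.2, -0.2]
finger_gap: -0.0003
```

{"method": "move_arm", "body": {
  "moves": [
    [0,[0,50,0],0],
    [0,[0,50,0],0],
    [0,[0,50,0],0],
    [0,[0,0,0],0],
    [0,[0,0,0],0]
  ]
}}

```text
time_s: 24.7
ee_pos: [0.5681, -0.2949, 0.2282]
orientation: [-0.001, 1.0, -0.001, -0.001]
ft_force: [0.3, -0.3, -0.2]
finger_gap: 0.0
```

```bash
python3 - <<'E'
from h import *
st()
for n in ("scene","top"):
    a=cv2.imread(f"pics/{n}0.png"); save(n,f"pics/{n}9.png"); b=cv2.imread(f"pics/{n}9.png")
    cv2.imwrite(f"pics/{n}d.png",np.vstack([cv2.resize(b,(400,300)),cv2.resize(cv2.absdiff(a,b)*2,(400,300))]))
cv2.imwrite("pics/end.png",np.hstack([cv2.imread("pics/scened.png"),cv2.imread("pics/topd.png")]))
E
```

```text
t 24.7 p [ 568.1 -294.9  228.2] yaw -0.0014 F [ 0.32 -0.3  -0.25] M [-0.015 -0.024  0.054] gap 0.0 q6 -0.636
```

View pics/end.png

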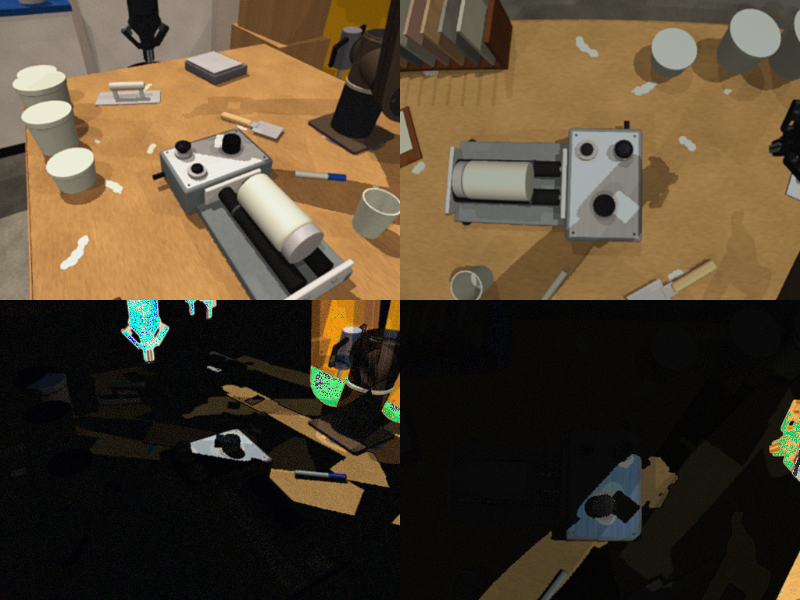

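The only differences from the first pictures are the arm and its shadows. The table objects are where they were, and both buttons are up.

```bash
python3 -c "
from h import *
ctrl.sign_off()"
```

```text
the job is handed in; nothing more can be done
```

I turned the selector back to its end stop, set it to the fourth click, pressed and released the start button, and handed the job in at about 25 s. No verdict was reported.

- **End stop:** Turning anticlockwise passed four normal clicks about 0.318 rad (18°) apart. At the fifth the torque kept climbing, to 0.49 N m about 0.05 rad past the click. That is beyond the 0.35 N m of a normal click and well short of the 0.9 N m that would force it.
- **Fourth click:** I turned back clockwise and felt the fourth click at tool angle -1.957 rad, where a spacing of 0.318 rad puts it. Torque there was about 0.04 N m when I let go.
- **Start button:** It went down about 5 mm and stopped at 10 N. The stop button was not touched.
- **Last checks:** The final pictures differ from the first ones only by the arm and its shadows. Both buttons looked up, and the force reading showed no contact.

**Disagreements:**
- The two cameras differed by about 5 mm on the roller's position, so I centred on the knob by touch.
- When I eased back from the end stop, the torque was still 0.28 N m where I expected almost none. The clicks felt on the way back were consistent all the same.
- The knob's angle cannot be seen, so its position rests on the torque readings alone.

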